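# Bolt the cut plate down in its holding jig

## Task

Two alike holding jigs, each with a sliding barrel bolt, stand on the bench, and one of them has a small plywood plate lying in its nest. Lock that plate down: slide this jig's bolt by its upright knob across over the plate, fully home into its keeper, and let go. Leave the plate in its nest, and leave the bolt of the empty jig drawn back.

Things in the scene. Friction and masses are not known exactly. Their poses are not given: they have to be found in the camera images.
- bolt_knob (a point): Centre of the knob of the bolt to slide, on the jig that holds the plate: an upright steel cylinder, 18 mm diameter, 30 mm tall, centre 67 mm and top 82 mm above the bench, on a thin stem. x is level and points along the track, the way the bolt slides to its keeper; z up. Each jig is a dark wooden board 226 x 96 x 12 mm, fixed to the bench. Nothing else within 80 mm of the knob is above 45 mm.
- plate_bolt (a joint): How far this bolt (steel rod, 12 mm) is slid, m: 0 drawn back, 0.080 fully home on its stop; starts at 0 to 0.015; its tip enters the keeper at 0.064. About 1.5 N friction, no spring or catch; stays where left. The knob runs between two steel loops, 28 mm wide, tops 43 mm above the bench; drawn back or home, the nearer loop's face is 11 mm from the knob's centre.
- plate_centre (a point): Centre of the loose plywood plate, 50 mm (along the track) x 70 x 12 mm, 20 g, in the low nest (fences 7 mm high) of that jig, between the front loop and the keeper, its underside 12 mm above the bench. With the bolt drawn back, the knob's centre is 133 mm from it along the track. The bolt passes 3 mm above it.
- spare_bolt (a joint): How far the bolt of the other, empty jig is slid, in m, same meaning (starts between 0 and 0.015): to be left drawn back.

How it is judged:
At the end, for the whole second after the job is handed in: The bolt of the jig that holds the plate is slid home into its keeper (within 10 mm of its stop, joint above 0.070 m), at rest and let go; the plate lies where it lay in the nest (within 10 mm); the empty jig's bolt is still drawn back (joint below 0.030 m) (value of joint plate_bolt above 0.07 m and velocity of joint plate_bolt below 0.01 m/s and value of joint spare_bolt below 0.03 m and distance of plate_centre from where it was at the start of the episode below 0.01 m); the robot touches nothing.
It fails at once if the empty jig's bolt is pushed out of its drawn position (30 mm or more) (value of joint spare_bolt above 0.03 m).
It fails at once if the plate is knocked out of its nest (moved 15 mm or more) (distance of plate_centre from where it was at the start of the episode above 0.015 m).
It also fails if it takes over 29 s, if anything falls off the work surface, if the arm or the gripper's body presses on something with over 40 N, if the wrist force passes 120 N, or if a joint passes its speed limit or range.

## Robot

A 6-joint arm with a two-finger parallel gripper is mounted at the origin on a cart in front of the work surface, level with it; the furniture and walls round the work are solid. World frame = base frame: x ahead of the robot, y to its left, z up, the work surface at z = 0. Lengths are in m, angles in rad, forces in N, time in s.
With the tool pointing down it reaches from about 0.2 to 0.875 m from the base axis. Payload 3.4 kg.
Tool frame: the origin (TCP) lies on the centre line of the jaws, within the pads' length; the fingertips stand 17 mm ahead of it and the grasp point (between the pads) lies 2 mm behind it (tip_reach is the distance from the TCP to the fingertips, in m); z points along the fingers, y is the direction in which the jaws open and shut (so a half turn about z gives the same grasp; the last joint's range is limited). The gripper opens to 94 mm and grips with 3 to 60 N. Pads are 16 mm wide; open, the fingers measure 119 mm over their backs; the gripper's body (75 mm by 177 mm) begins 78 mm behind the grasp point.
Start: joints at [-1.466, 0.276, 1.505, -0, 1.361, -0.121], TCP at [0.129, -0.56, 0.222] pointing down, gripper open.
Joint ranges: [-2.89, 2.89], [-0.75, 2.08], [0.22, 2.7], [-1.18, 4.32], [0.11, 2.71], [-2.7, 2.7]. Speed limits (rad/s): [2.57, 2.57, 3.14, 3.14, 3.14, 3.14].

## Interface

Orientations are given as a rotation vector (axis times angle).
In Python, from workcell import * gives the robot as it stands.
- The arm moves only by the shell command python3 -m crank 'ROWS' [FORCE]. ROWS is JSON, a list of rows, each an object of numbers: "rx", "ry", "rz": the turn, a rotation vector about the world's x, y, z in degrees; "dx", "dy", "dz": the shift along the world's x, y, z in cm; "gripper": the finger opening in cm, from 0 to 9.4. A call has exactly 10 rows; each row is the pose to reach, as a shift and turn from the pose commanded when the call began; what a row does not reach only later rows make up. A row lasts 1/10 s, in which the tool goes at most 50 mm and 8.59 degrees, less where a joint would pass 70% of its speed; a pose out of reach is approached as far as the arm can. A call with a gripper value outside its range is refused whole. The fingers move at their own pace and stop on an object; FORCE is the grip in N (left out, the last holds). Time passes only in rows, so rows that repeat a pose let the fingers close, or fill a call up. It gives the time, the measured TCP pose, the force and the opening at its end, in the units of the state.
- observe(): the state, without advancing time (a new reading comes with each control period).
- camera(name): name is "side" or "top"; returns (picture, depth): 400x640x3 uint8, blue, green, red; 400x640 float32, m along the optical axis (not along the pixel's ray), 0 where there is no reading.
- camera_params(name): a dict with "fx", "fy", "cx", "cy" (pixels), "world_from_camera" (4x4, takes a point from camera to world coordinates). Camera axes: x right, y down, z forward; pixel columns grow to the right and rows downward; lengths in m; the calibration is good to about 2 mm. A picture is of the moment at which its call begins. camera_params takes no time and is no camera call.
- hand_in(): hands the job in, once; it reports no verdict.
Trained networks look in the newest picture that a camera, given by its name, has taken for a name from the list of things; names that differ only in an ending like _2 or _b are one class to them, and where a whole thing is asked for, a point or a joint stands for the part that bears it (a point fixed in the world has none). Each returns a list of dicts, best first, with "confidence" (0 to 1); they miss things now and then, are a little off and sometimes report something else, mostly with a low value. They report only what shows in the picture. A call takes as long as a camera call.
- spot_in(camera, thing): "bbox" ([left, top, width, height] in pixels, round what is visible of it).
- regions_of(camera, thing): "pixels" (400x640 bool, what is visible of it) and "bbox" ([left, top, width, height] in pixels, round what is visible of it).
The state is a dict: "clock": time; "joint_pos": joint angles; "qd": joint speeds; "joint_torque": joint torques, N m; "ee_pos": TCP position; "ee_rot": TCP orientation; "wrist_force": force on the tool from outside, world axes, zero at the start; "torque": the same for the moment, N m; "grip_width": opening from 0.0 (shut) to 1.0 (fully open).
Only numpy, scipy, OpenCV 4.12 (cv2) and the standard library are available. Lean on these libraries where they do the work, as an engineer would, in place of code of your own. Each camera call takes 0.05 s, during which the arm holds its last target.

## Working session

There is one attempt and no reset: what is moved stays moved. The work goes in short steps, Python scripts to look and compute and a shell command to move; the robot and the scene stay as the last step left them, time stands still between calls to the robot, and variables do not carry over. Pictures are saved under pics/ and viewed, and the job is handed in when it is done.

```bash
mkdir -p pics; ls; python3 - <<'E'
from workcell import *
import cv2,numpy as np
s=observe(); print(s['clock'],s['ee_pos'],s['ee_rot'],s['grip_width'])
for c in ['top','side']:
    im,d=camera(c); cv2.imwrite(f'pics/{c}0.png',im); np.save(f'pics/{c}0.npy',d)
    p=camera_params(c); print(c,p['fx'],p['cx'],p['cy'],np.round(p['world_from_camera'],3).tolist())
    for t in ['bolt_knob','plate_centre','spare_bolt']:
        for r in regions_of(c,t):
            m=r['pixels'];v,u=np.nonzero(m&(d>0)); z=d[v,u]
            P=np.c_[(u-p['cx'])/p['fx']*z,(v-p['cy'])/p['fy']*z,z,np.ones_like(z)]@p['world_from_camera'].T
            print(c,t,round(r['confidence'],2),r['bbox'],m.sum(),np.round(np.median(P,0)[:3],3), np.round(P.min(0)[:3],3),np.round(P.max(0)[:3],3))
E
```

```text
pics
0.0 [ 0.12867819 -0.55986495  0.22160603] [-3.11977305e+00 -3.53806109e-01  3.62669433e-05] 0.9954113804612481
top 458.31291472740617 314.5881650630669 200.45339451623968 [[-0.007, -0.977, 0.215, 0.316], [-1.0, 0.007, -0.0, 0.189], [-0.001, -0.215, -0.977, 0.982], [0.0, 0.0, 0.0, 1.0]]
top bolt_knob 0.81 [243.6, 209.6, 46.0, 37.9] 326 [0.457 0.286 0.04 ] [0.423 0.245 0.026] [0.502 0.341 0.087]
top plate_centre 0.93 [212.8, 187.7, 38.6, 36.0] 771 [0.516 0.358 0.026] [0.475 0.319 0.01 ] [0.556 0.397 0.031]
top spare_bolt 0.69 [350.1, 124.6, 31.3, 48.5] 236 [0.63  0.077 0.041] [0.589 0.053 0.034] [0.694 0.115 0.087]
side 370.47618008693695 319.4777905853414 197.1310496540058 [[0.712, 0.601, -0.363, 0.851], [0.702, -0.619, 0.352, -0.129], [-0.013, -0.505, -0.863, 0.778], [0.0, 0.0, 0.0, 1.0]]
side bolt_knob 0.84 [305.5, 140.1, 48.9, 17.1] 307 [0.448 0.27  0.038] [0.398 0.241 0.01 ] [0.506 0.336 0.085]
side plate_centre 0.85 [354.5, 141.2, 17.9, 23.9] 464 [0.52  0.353 0.023] [0.48  0.316 0.01 ] [0.558 0.396 0.039]
side spare_bolt 0.61 [298.2, 238.1, 55.6, 25.9] 399 [0.63  0.07  0.038] [0.589 0.044 0.011] [0.701 0.121 0.085]
```

```bash
python3 - <<'E'
from workcell import *
import cv2,numpy as np
a=cv2.imread('pics/top0.png')[90:290,150:450]; cv2.imwrite('pics/t0c.png',cv2.resize(a,None,fx=2.6,fy=2.6,interpolation=cv2.INTER_CUBIC))
for c in ['top','side']:
    p=camera_params(c); d=np.load(f'pics/{c}0.npy'); v,u=np.nonzero(d>0); z=d[v,u]
    P=(np.c_[(u-p['cx'])/p['fx']*z,(v-p['cy'])/p['fy']*z,z,np.ones_like(z)]@p['world_from_camera'].T)[:,:3]
    for nm,x,y in [('A',.44,.27),('B',.63,.08)]:
        k=(abs(P[:,0]-x)<.1)&(abs(P[:,1]-y)<.1)
        kt=k&(P[:,2]>.074)&(P[:,2]<.1)
        k2=k&(P[:,2]>.055)&(P[:,2]<.1)
        print(c,nm,'top',kt.sum(),np.round(P[kt].mean(0),4),np.round(P[kt].min(0),3),np.round(P[kt].max(0),3),'all',k2.sum(),np.round(P[k2].mean(0),4), 'px',u[kt].mean(),v[kt].mean())
        r=k&(P[:,2]>.028)&(P[:,2]<.05); Q=P[r][:,:2]
        print(' rod axis',cv2.fitLine(Q.astype(np.float32),cv2.DIST_HUBER,0,.001,.001).ravel())
        w=k&(P[:,2]>.005)&(P[:,2]<.017);print(' board',cv2.minAreaRect(P[w][:,:2].astype(np.float32)))
E
```

```text
top A top 67 [0.4333 0.2576 0.0827] [0.425 0.25  0.075] [0.443 0.266 0.087] all 77 [0.4327 0.2572 0.08  ] px 280.1194029850746 240.65671641791045
 rod axis [0.6514253  0.7587128  0.4620905  0.29269114]
 board ((0.44165730476379395, 0.2705121636390686), (0.19814740121364594, 0.19941407442092896), 0.9278178811073303)
top B top 67 [0.6056 0.0625 0.0823] [0.597 0.054 0.074] [0.616 0.07  0.087] all 89 [0.6043 0.0629 0.0782] px 375.94029850746267 156.53731343283582
 rod axis [0.8722015 0.4891468 0.6248065 0.0758049]
 board ((0.6305811405181885, 0.07946846634149551), (0.19815605878829956, 0.19846056401729584), 89.59619903564453)
side A top 42 [0.4375 0.2532 0.0805] [0.428 0.246 0.074] [0.445 0.262 0.085] all 78 [0.4385 0.2518 0.0731] px 312.1190476190476 141.8095238095238
 rod axis [0.6208021  0.7839673  0.46442616 0.28563455]
 board ((0.4868246912956238, 0.2701265215873718), (0.14792168140411377, 0.1566721796989441), 51.70825958251953)
side B top 62 [0.6093 0.058  0.0809] [0.6   0.05  0.075] [0.617 0.066 0.085] all 94 [0.6108 0.0571 0.0757] px 303.6290322580645 242.0483870967742
 rod axis [0.8496363 0.5273691 0.6541176 0.0833649]
 board ((0.6618175506591797, 0.08981843292713165), (0.2067989557981491, 0.09700867533683777), 30.017263412475586)
```

View pics/top0.png

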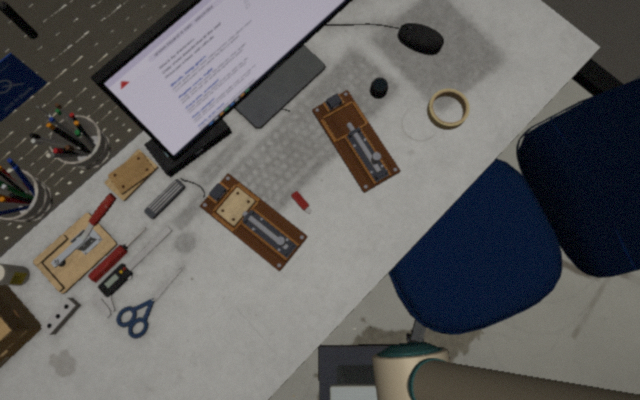

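View pics/t0c.png

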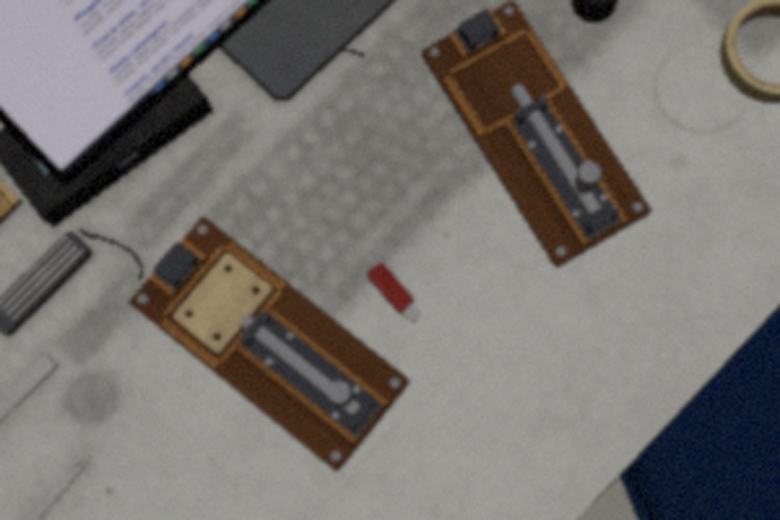

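View pics/side0.png

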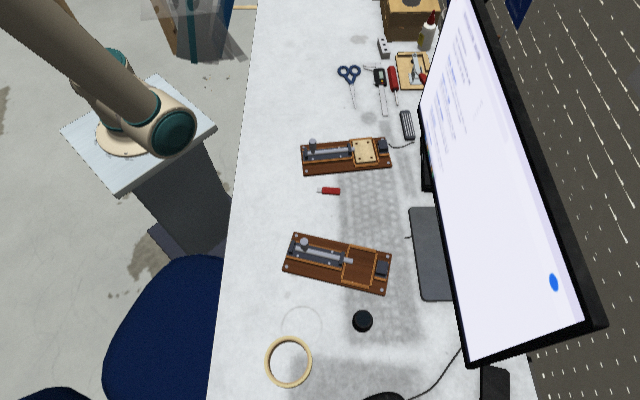

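The top view shows the plate lying in the left jig: plate at about px (231,207), knob at (280,241). The empty jig's knob is at (376,157). I'll get the track direction from the board corners and the plate.

```bash
python3 - <<'E'
from workcell import *
import numpy as np
p=camera_params('top');W=p['world_from_camera']
def pj(u,v,z):
    r=W[:3,:3]@np.array([(u-p['cx'])/p['fx'],(v-p['cy'])/p['fy'],1]);o=W[:3,3]
    return o+r*(z-o[2])/r[2]
C=[pj(150+a/2.6,90+b/2.6,.012) for a,b in [(202,220),(135,300),(338,467),(408,382)]]
ang=lambda d:np.degrees(np.arctan2(d[1],d[0]))
print(np.round(C,3),ang(C[0]-C[3]),ang(C[1]-C[2]),ang(C[1]-C[0])-90, ang(C[2]-C[3])-90)
k=pj(280.1,240.7,.082);pl=pj(150+224/2.6,90+302/2.6,.024);print(k,pl,ang(pl-k),np.linalg.norm((pl-k)[:2]))
s=observe();R=__import__('cv2').Rodrigues(np.array(s['ee_rot']))[0];print(R[:,1])
E
```

```text
[[0.589 0.379 0.012]
 [0.52  0.433 0.012]
 [0.382 0.263 0.012]
 [0.45  0.206 0.012]] 51.335360033612275 50.796745499634255 52.1169642706968 50.44213531834592
[0.43334789 0.25767706 0.082     ] [0.51566042 0.35663599 0.024     ] 50.246833605718706 0.1287176102523497
[ 2.23866738e-01 -9.74619755e-01 -1.28253826e-04]
```

```bash
python3 -m crank '[{"dx":1,"dy":2,"rz":2},{"dx":2.5,"dy":6,"rz":5},{"dx":4,"dy":10,"rz":9},{"dx":6,"dy":14.5,"rz":13},{"dx":8,"dy":19,"rz":17},{"dx":10,"dy":23.5,"rz":21},{"dx":12,"dy":28,"rz":25},{"dx":14,"dy":32.5,"rz":29},{"dx":15.5,"dy":37,"rz":33},{"dx":17,"dy":41,"rz":38}]'
```

```text
invalid input
```

```bash
python3 -m crank '[{"dx":1,"dy":2,"dz":0,"rx":0,"ry":0,"rz":2,"gripper":6},{"dx":2.5,"dy":6,"dz":0,"rx":0,"ry":0,"rz":5,"gripper":6},{"dx":4,"dy":10,"dz":0,"rx":0,"ry":0,"rz":9,"gripper":6},{"dx":6,"dy":14.5,"dz":0,"rx":0,"ry":0,"rz":13,"gripper":6},{"dx":8,"dy":19,"dz":0,"rx":0,"ry":0,"rz":17,"gripper":6},{"dx":10,"dy":23.5,"dz":0,"rx":0,"ry":0,"rz":21,"gripper":6},{"dx":12,"dy":28,"dz":0,"rx":0,"ry":0,"rz":25,"gripper":6},{"dx":14,"dy":32.5,"dz":0,"rx":0,"ry":0,"rz":29,"gripper":6},{"dx":15.5,"dy":37,"dz":0,"rx":0,"ry":0,"rz":33,"gripper":6},{"dx":17,"dy":41,"dz":0,"rx":0,"ry":0,"rz":38,"gripper":6}]' 15
```

```text
clock: 1.4
ee_pos: [0.2988, -0.1483, 0.2228]
ee_rot: [2.833, 1.355, 0.001]
wrist_force: [0.8, 0.5, 1.0]
grip_width: 0.639
```

```bash
python3 -m crank '[{"dx":1.5,"dy":4.5,"dz":0,"rx":0,"ry":0,"rz":0,"gripper":6},{"dx":3,"dy":9,"dz":0,"rx":0,"ry":0,"rz":0,"gripper":6},{"dx":4.5,"dy":13.5,"dz":0,"rx":0,"ry":0,"rz":0,"gripper":6},{"dx":6,"dy":18,"dz":-1,"rx":0,"ry":0,"rz":0,"gripper":6},{"dx":7.5,"dy":22.5,"dz":-2,"rx":0,"ry":0,"rz":0,"gripper":6},{"dx":9,"dy":27,"dz":-4,"rx":0,"ry":0,"rz":0,"gripper":6},{"dx":10.5,"dy":31.5,"dz":-5.5,"rx":0,"ry":0,"rz":0,"gripper":6},{"dx":12,"dy":36,"dz":-7,"rx":0,"ry":0,"rz":0,"gripper":6},{"dx":13,"dy":39,"dz":-8,"rx":0,"ry":0,"rz":0,"gripper":6},{"dx":13.6,"dy":40.7,"dz":-9,"rx":0,"ry":0,"rz":0,"gripper":6}]'
python3 - <<'E'
from workcell import *
import cv2
print(observe()['ee_pos'],observe()['ee_rot'])
a=[]
for c in ['top','side']:
    im,_=camera(c); x,y=(200,150) if c=='top' else (230,60); a.append(cv2.resize(im[y:y+130,x:x+170],None,fx=2.3,fy=2.3))
cv2.imwrite('pics/h1.png',cv2.hconcat(a))
E
```

```text
clock: 2.4
ee_pos: [0.4354, 0.2591, 0.1318]
ee_rot: [-2.834, -1.354, -0.001]
wrist_force: [-0.1, -0.3, 0.8]
grip_width: 0.639
[0.43539315 0.25912698 0.13178693] [-2.83444561e+00 -1.35440445e+00 -9.74429831e-04]
```

View pics/h1.png

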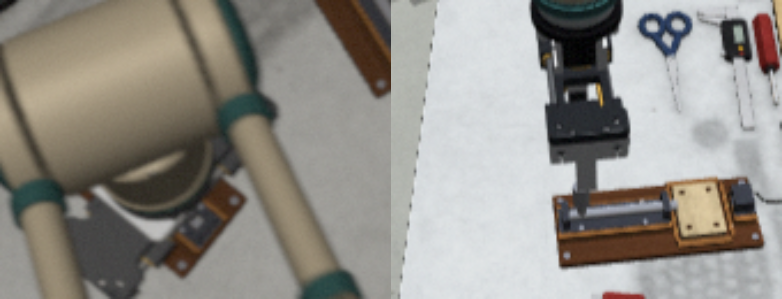

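The hover view shows the jaws straddling the track above the left jig. The near finger hides the knob in the side view, and the top view is covered by the arm. Next I descend.

```bash
python3 -m crank '[{"dx":0,"dy":0,"dz":-0.5,"rx":0,"ry":0,"rz":0,"gripper":6},{"dx":0,"dy":0,"dz":-1.5,"rx":0,"ry":0,"rz":0,"gripper":6},{"dx":0,"dy":0,"dz":-2.5,"rx":0,"ry":0,"rz":0,"gripper":6},{"dx":0,"dy":0,"dz":-3.5,"rx":0,"ry":0,"rz":0,"gripper":6},{"dx":0,"dy":0,"dz":-4.5,"rx":0,"ry":0,"rz":0,"gripper":6},{"dx":0,"dy":0,"dz":-5.3,"rx":0,"ry":0,"rz":0,"gripper":6},{"dx":0,"dy":0,"dz":-5.8,"rx":0,"ry":0,"rz":0,"gripper":6},{"dx":0,"dy":0,"dz":-6,"rx":0,"ry":0,"rz":0,"gripper":6},{"dx":0,"dy":0,"dz":-6,"rx":0,"ry":0,"rz":0,"gripper":6},{"dx":0,"dy":0,"dz":-6,"rx":0,"ry":0,"rz":0,"gripper":6}]'
python3 - <<'E'
from workcell import *
import cv2
im,_=camera('side'); cv2.imwrite('pics/d1.png',cv2.resize(im[80:200,260:420],None,fx=4.5,fy=4.5))
E
```

```text
clock: 3.5
ee_pos: [0.435, 0.2568, 0.0727]
ee_rot: [2.836, 1.351, 0.001]
wrist_force: [-0.4, 0.4, 0.9]
grip_width: 0.639
```

View pics/d1.png

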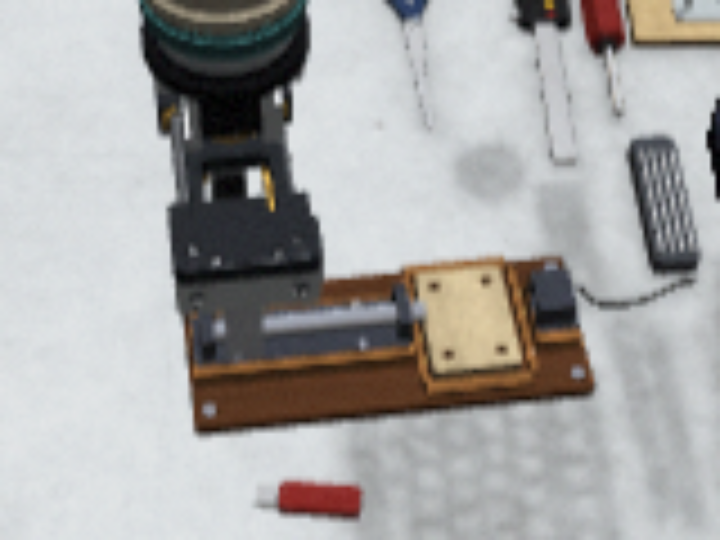

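The jaws are down around the knob, at about (240,300) in this crop, with no contact force. Next I close.

```bash
python3 -m crank '[{"dx":0,"dy":0,"dz":0,"rx":0,"ry":0,"rz":0,"gripper":5},{"dx":0,"dy":0,"dz":0,"rx":0,"ry":0,"rz":0,"gripper":4},{"dx":0,"dy":0,"dz":0,"rx":0,"ry":0,"rz":0,"gripper":3},{"dx":0,"dy":0,"dz":0,"rx":0,"ry":0,"rz":0,"gripper":2.5},{"dx":0,"dy":0,"dz":0,"rx":0,"ry":0,"rz":0,"gripper":2},{"dx":0,"dy":0,"dz":0,"rx":0,"ry":0,"rz":0,"gripper":1.4},{"dx":0,"dy":0,"dz":0,"rx":0,"ry":0,"rz":0,"gripper":1},{"dx":0,"dy":0,"dz":0,"rx":0,"ry":0,"rz":0,"gripper":1},{"dx":0,"dy":0,"dz":0,"rx":0,"ry":0,"rz":0,"gripper":1},{"dx":0,"dy":0,"dz":0,"rx":0,"ry":0,"rz":0,"gripper":1}]' 12
```

```text
clock: 4.55
ee_pos: [0.4346, 0.2567, 0.0725]
ee_rot: [-2.836, -1.351, 0.0]
wrist_force: [-1.0, 0.1, 1.3]
grip_width: 0.188
```

The jaws closed to 17.7 mm, so they hold the 18 mm knob with little side force. Next I slide along 51°, 4 cm first.

```bash
python3 -m crank '[{"dx":0.13,"dy":0.16,"dz":0,"rx":0,"ry":0,"rz":0,"gripper":1},{"dx":0.38,"dy":0.47,"dz":0,"rx":0,"ry":0,"rz":0,"gripper":1},{"dx":0.69,"dy":0.85,"dz":0,"rx":0,"ry":0,"rz":0,"gripper":1},{"dx":1.01,"dy":1.24,"dz":0,"rx":0,"ry":0,"rz":0,"gripper":1},{"dx":1.32,"dy":1.63,"dz":0,"rx":0,"ry":0,"rz":0,"gripper":1},{"dx":1.64,"dy":2.02,"dz":0,"rx":0,"ry":0,"rz":0,"gripper":1},{"dx":1.95,"dy":2.41,"dz":0,"rx":0,"ry":0,"rz":0,"gripper":1},{"dx":2.27,"dy":2.8,"dz":0,"rx":0,"ry":0,"rz":0,"gripper":1},{"dx":2.46,"dy":3.03,"dz":0,"rx":0,"ry":0,"rz":0,"gripper":1},{"dx":2.52,"dy":3.11,"dz":0,"rx":0,"ry":0,"rz":0,"gripper":1}]'
```

```text
clock: 5.55
ee_pos: [0.4601, 0.2882, 0.0725]
ee_rot: [-2.836, -1.351, -0.0]
wrist_force: [-2.8, 0.9, 3.3]
grip_width: 0.187
```

```bash
python3 -m crank '[{"dx":0.13,"dy":0.18,"dz":0,"rx":0,"ry":0,"rz":0,"gripper":1},{"dx":0.36,"dy":0.48,"dz":0,"rx":0,"ry":0,"rz":0,"gripper":1},{"dx":0.62,"dy":0.8,"dz":0,"rx":0,"ry":0,"rz":0,"gripper":1},{"dx":0.87,"dy":1.12,"dz":0,"rx":0,"ry":0,"rz":0,"gripper":1},{"dx":1.12,"dy":1.43,"dz":0,"rx":0,"ry":0,"rz":0,"gripper":1},{"dx":1.37,"dy":1.74,"dz":0,"rx":0,"ry":0,"rz":0,"gripper":1},{"dx":1.62,"dy":2.05,"dz":0,"rx":0,"ry":0,"rz":0,"gripper":1},{"dx":1.84,"dy":2.33,"dz":0,"rx":0,"ry":0,"rz":0,"gripper":1},{"dx":1.99,"dy":2.52,"dz":0,"rx":0,"ry":0,"rz":0,"gripper":1},{"dx":2.03,"dy":2.57,"dz":0,"rx":0,"ry":0,"rz":0,"gripper":1}]'
```

```text
clock: 6.55
ee_pos: [0.4806, 0.3136, 0.0725]
ee_rot: [2.836, 1.351, 0.001]
wrist_force: [-2.4, -0.3, 3.0]
grip_width: 0.187
```

Total slide so far is about 73 mm. Now I creep another 7 mm to feel for the stop; the grip may slip there.

```bash
python3 -m crank '[{"dx":0.05,"dy":0.06,"dz":0,"rx":0,"ry":0,"rz":0,"gripper":1},{"dx":0.1,"dy":0.12,"dz":0,"rx":0,"ry":0,"rz":0,"gripper":1},{"dx":0.15,"dy":0.18,"dz":0,"rx":0,"ry":0,"rz":0,"gripper":1},{"dx":0.2,"dy":0.24,"dz":0,"rx":0,"ry":0,"rz":0,"gripper":1},{"dx":0.25,"dy":0.3,"dz":0,"rx":0,"ry":0,"rz":0,"gripper":1},{"dx":0.3,"dy":0.36,"dz":0,"rx":0,"ry":0,"rz":0,"gripper":1},{"dx":0.34,"dy":0.42,"dz":0,"rx":0,"ry":0,"rz":0,"gripper":1},{"dx":0.38,"dy":0.47,"dz":0,"rx":0,"ry":0,"rz":0,"gripper":1},{"dx":0.43,"dy":0.53,"dz":0,"rx":0,"ry":0,"rz":0,"gripper":1},{"dx":0.43,"dy":0.53,"dz":0,"rx":0,"ry":0,"rz":0,"gripper":1}]'
python3 - <<'E'
from workcell import *
import cv2
im,_=camera('side'); cv2.imwrite('pics/s1.png',cv2.resize(im[80:200,260:420],None,fx=4.5,fy=4.5))
E
```

```text
clock: 7.55
ee_pos: [0.4829, 0.3166, 0.0725]
ee_rot: [2.834, 1.351, -0.008]
wrist_force: [-4.6, -6.7, 5.7]
grip_width: 0.187
```

View pics/s1.png

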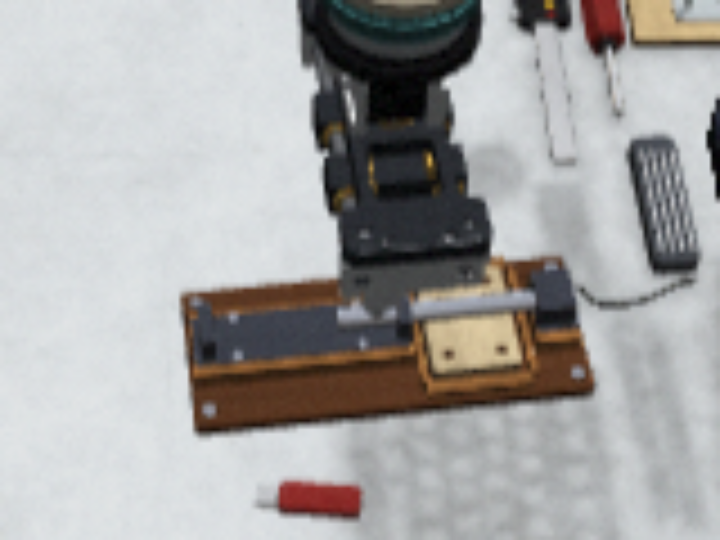

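The rod spans the plate and its tip is in the keeper block (crop 545,295). The 8 N resistance after 77 mm matches the stop. Now I ease off the spring force and open.

```bash
python3 -m crank '[{"dx":-0.08,"dy":-0.1,"dz":0,"rx":0,"ry":0,"rz":0,"gripper":1},{"dx":-0.15,"dy":-0.19,"dz":0,"rx":0,"ry":0,"rz":0,"gripper":1},{"dx":-0.15,"dy":-0.19,"dz":0,"rx":0,"ry":0,"rz":0,"gripper":2},{"dx":-0.15,"dy":-0.19,"dz":0,"rx":0,"ry":0,"rz":0,"gripper":4},{"dx":-0.15,"dy":-0.19,"dz":0,"rx":0,"ry":0,"rz":0,"gripper":6},{"dx":-0.15,"dy":-0.19,"dz":0,"rx":0,"ry":0,"rz":0,"gripper":6},{"dx":-0.15,"dy":-0.19,"dz":0,"rx":0,"ry":0,"rz":0,"gripper":6},{"dx":-0.15,"dy":-0.19,"dz":0,"rx":0,"ry":0,"rz":0,"gripper":6},{"dx":-0.15,"dy":-0.19,"dz":0,"rx":0,"ry":0,"rz":0,"gripper":6},{"dx":-0.15,"dy":-0.19,"dz":0,"rx":0,"ry":0,"rz":0,"gripper":6}]'
```

```text
clock: 8.6
ee_pos: [0.483, 0.3168, 0.0725]
ee_rot: [2.836, 1.351, 0.0]
wrist_force: [-0.4, -0.9, -0.0]
grip_width: 0.64
```

Then straight up, and back toward the base to clear the camera view.

```bash
python3 -m crank '[{"dx":0,"dy":0,"dz":1,"rx":0,"ry":0,"rz":0,"gripper":6},{"dx":0,"dy":0,"dz":3,"rx":0,"ry":0,"rz":0,"gripper":6},{"dx":0,"dy":0,"dz":6,"rx":0,"ry":0,"rz":0,"gripper":6},{"dx":0,"dy":0,"dz":9,"rx":0,"ry":0,"rz":0,"gripper":6},{"dx":0,"dy":0,"dz":12,"rx":0,"ry":0,"rz":0,"gripper":6},{"dx":-2,"dy":-3,"dz":14,"rx":0,"ry":0,"rz":0,"gripper":6},{"dx":-4,"dy":-7,"dz":15,"rx":0,"ry":0,"rz":0,"gripper":6},{"dx":-6,"dy":-11,"dz":15,"rx":0,"ry":0,"rz":0,"gripper":6},{"dx":-8,"dy":-15,"dz":15,"rx":0,"ry":0,"rz":0,"gripper":6},{"dx":-10,"dy":-19,"dz":15,"rx":0,"ry":0,"rz":0,"gripper":6}]'
python3 -m crank '[{"dx":-2,"dy":-4,"dz":0,"rx":0,"ry":0,"rz":0,"gripper":6},{"dx":-4,"dy":-8,"dz":0,"rx":0,"ry":0,"rz":0,"gripper":6},{"dx":-6,"dy":-12,"dz":0,"rx":0,"ry":0,"rz":0,"gripper":6},{"dx":-8,"dy":-16,"dz":0,"rx":0,"ry":0,"rz":0,"gripper":6},{"dx":-9,"dy":-20,"dz":0,"rx":0,"ry":0,"rz":0,"gripper":6},{"dx":-10,"dy":-24,"dz":0,"rx":0,"ry":0,"rz":0,"gripper":6},{"dx":-10,"dy":-27,"dz":0,"rx":0,"ry":0,"rz":0,"gripper":6},{"dx":-10,"dy":-29,"dz":0,"rx":0,"ry":0,"rz":0,"gripper":6},{"dx":-10,"dy":-30,"dz":0,"rx":0,"ry":0,"rz":0,"gripper":6},{"dx":-10,"dy":-30,"dz":0,"rx":0,"ry":0,"rz":0,"gripper":6}]'
python3 - <<'E'
from workcell import *
import cv2,numpy as np
a=[]
for c in ['top','side']:
    im,d=camera(c); x,y=(190,80) if c=='top' else (260,120); a.append(cv2.resize(im[y:y+200,x:x+220],None,fx=1.8,fy=1.8))
    p=camera_params(c); v,u=np.nonzero(d>0); z=d[v,u]
    P=(np.c_[(u-p['cx'])/p['fx']*z,(v-p['cy'])/p['fy']*z,z,np.ones_like(z)]@p['world_from_camera'].T)[:,:3]
    for nm,x,y in [('A',.475,.30),('B',.63,.08)]:
        k=(abs(P[:,0]-x)<.08)&(abs(P[:,1]-y)<.08)&(P[:,2]>.074)&(P[:,2]<.1); print(c,nm,k.sum(),np.round(P[k].mean(0),4))
    for r in regions_of(c,'plate_centre'):
        m=r['pixels'][v,u]; print(c,r['confidence'],np.round(np.median(P[m],0),3),np.round((P[m].min(0)+P[m].max(0))/2,3))
cv2.imwrite('pics/f1.png',cv2.hconcat(a))
E
```

```text
clock: 9.6
ee_pos: [0.3821, 0.1255, 0.2234]
ee_rot: [2.835, 1.352, 0.002]
wrist_force: [1.6, -0.5, 1.0]
grip_width: 0.64
clock: 10.6
ee_pos: [0.2831, -0.174, 0.2229]
ee_rot: [2.837, 1.348, 0.0]
wrist_force: [0.3, -0.3, -0.5]
grip_width: 0.642
top A 70 [0.4814 0.3171 0.0827]
top B 66 [0.6057 0.0625 0.0826]
top 0.97 [0.515 0.358 0.026] [0.516 0.358 0.022]
side A 44 [0.4859 0.3125 0.0803]
side B 63 [0.6094 0.0581 0.0808]
side 0.59 [0.525 0.349 0.023] [0.516 0.353 0.027]
```

View pics/f1.png

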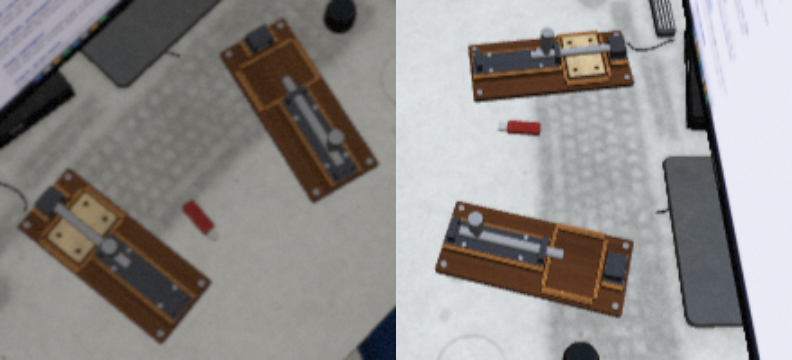

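Both views show the bolt across the plate and into the keeper, with the plate still in its nest. The knob moved 76.5 mm and now stands 53 mm from the plate centre, which matches a joint value of about 0.080. The spare knob hasn't moved.

```bash
python3 -c "
from workcell import *
print(hand_in())"
```

```text
the job is handed in; nothing more can be done
None
```

The plate is locked down: I gripped the knob on the left jig (the one with the plate), slid the bolt home into its keeper, released it and backed the arm clear. I handed the job in at about 11 s of the 29 s; it reports no verdict.

What the last checks showed:
- **Bolt:** the knob moved about 76.5 mm. It now stands 53 mm from the plate centre, which puts the joint at about 0.080 m. I also felt the stop, at about 8 N.
- **Plate:** in the top view it shifted by no more than about 1 mm. The side view's median position was off by about 6 mm, because the bolt now hides part of the plate. The centre of its outline there gave the same position as the top view.
- **Empty jig:** its knob did not move measurably (under 0.5 mm).
- **Cameras:** the two cameras disagreed by about 6 mm on the knob's absolute position, at the start and at the end, so the travel figure is not affected.
- **Commands:** my first move command was refused because its rows left out some fields. Nothing moved, and I resent it with complete rows.

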